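Find the hidden catch of the ward medicine box

ROBOT

A 6-joint arm with a two-finger parallel gripper is mounted at the origin on the work surface. World frame = base frame: x ahead of the robot, y to its left, z up, the work surface at z = 0. Lengths are in m, angles in degrees, forces in N, time in s.
With the tool pointing down it reaches from about 0.4 to 0.825 m from the base axis. Payload 7 kg.
Tool frame: the origin (TCP) lies on the centre line of the jaws, within the pads' length; the fingertips stand 11 mm ahead of it and the grasp point (between the pads) lies 8 mm behind it; z points along the fingers, y is the direction in which the jaws open and shut (so a half turn about z gives the same grasp; the last joint's range is limited). The gripper opens to 88 mm and grips with 3 to 60 N. Pads are 19 mm wide; open, the fingers measure 130 mm over their backs; the gripper's body (78 mm by 193 mm) begins 47 mm behind the grasp point.
Start: joints at [-46.92, 20.546, 0.682, 0, -70.136, -16.507], TCP at [0.302, -0.604, 0.238] pointing down, gripper open.
Joint ranges: [-176.03, 176.03], [-82.01, 121.73], [-58.28, 71.71], [-173.87, 95.51], [-174.79, -0.11], [-173.66, 173.66]. Speed limits (degrees/s): [136.94, 136.94, 172.46, 180, 180, 180].

INTERFACE

Orientations are given as [roll, pitch, yaw] about the fixed x, y, z axes, in that order (R = Rz(yaw) Ry(pitch) Rx(roll)).
In Python, from plant import ctrl, cams, order gives the robot as it stands.
- The arm moves only by the tool jog_arm, never from a script. Its argument "motion" is a list of rows, each an object with "offset": the shift along the tool's x, y, z in mm, a list of three; "roll": the turn about the tool's z in rad; "hand": the finger opening in mm, from 0 to 87.6. A call has 1 to 20 rows; each row is the pose to reach, as a shift and turn from the pose commanded when the call began, along the tool's axes at that moment; what a row does not reach only later rows make up. A row lasts 1/12 s, in which the tool goes at most 41.7 mm and 7.16 degrees, less where a joint would pass 70% of its speed; a pose out of reach is approached as far as the arm can. A call with a gripper value outside its range is refused whole. The fingers move at their own pace and stop on an object; the grip force is fixed at half the most. Time passes only in rows, so rows that repeat a pose let the fingers close. It gives the time, the measured TCP pose, the force and the opening at its end, in the units of the state.
- ctrl.get_obs(): the state, without advancing time (a new reading comes with each control period).
- cams.snapshot(name): name is "scene" or "top" or "wrist"; returns a dict with "img" (384x512x3 uint8, red, green, blue), "K" (3x3 intrinsics, pixels), "cam_to_world" (4x4, takes a point from camera to world coordinates); the wrist camera has in their place "T_tool_cam" (4x4, takes a point from camera to tool coordinates, whose origin is the TCP and whose axes are the flange's). Camera axes: x right, y down, z forward; pixel columns grow to the right and rows downward; lengths in m; the calibration is good to about 2 mm. A picture is of the moment at which its call begins: read the wrist's pose just before it. There is no depth.
- order.close_job(): hands the job in, once; it reports no verdict.
The state is a dict: "clock": time; "joint_pos": joint angles; "qvel": joint speeds; "tau": joint torques, N m; "tool_pos": TCP position; "orientation": TCP orientation; "force": force on the tool from outside, world axes, zero at the start; "moment": the same for the moment, N m; "opening": finger opening in m.
Only numpy, scipy, OpenCV 4.12 (cv2) and the standard library are available. Lean on these libraries where they do the work, as an engineer would, in place of code of your own. Each camera call takes 0.05 s, during which the arm holds its last target. There are 200 camera calls.

TASK

Open the white medicine box on the ward trolley: with closed fingertips feel over the six look-alike flush caps in its top panel, pressing each in turn until you find the one that gives (the hidden catch), press that one in until the lid springs up, then draw the hand clear so that the cap comes out again and the lid stays up. Grasp and lift nothing, and leave the cup and bottle on the box and the things around it where they stand.

Things in the scene. Friction and masses are not known exactly. Their poses are not given: they have to be found in the camera images.
- medbox: white ward medicine box, fixed to the trolley: 220 mm deep (its x), 410 mm wide (its y), 85 mm high; origin at the centre of its underside, x away from the robot, y to the left, z up. The right part of its flat top (its y from -205 to 40 mm) is the panel with six caps, the left part (40 to 205 mm) the lid. A cup and a bottle stand on the bare strip behind the caps.
- panel (a point): point amid the six caps, level with the panel's face. Caps: all alike, two rows of three, each 48 mm square with sides along the box's x and y, in a 50 mm square hole, thin dark seal, face 1.5 mm below the panel; rows 70 mm apart, columns 66 mm. One cap, not known which and elsewhere each time, is the hidden catch; the other five are rigid blanks.
- catch (a joint): travel of the hidden catch cap, in m: 0 = out, 0.006 = fully in. It slides straight down and springs back; it starts to give at about 2 N, takes about 6 N to go fully in, and frees the lid from about 4 mm.
- lid (a joint): opening angle of the box's lid, in rad: 0 = shut and latched, level with the panel. Once the catch has been pressed, a spring throws it up within about a second to about 0.8 (limit 1.0) and it stays open. It is hinged along the box's left side and swings up and away from the caps.
- lid_edge (a point): middle of the lid's free edge, on its upper face: the edge beside the panel. The lid is 218 mm (box x) by 162 mm (box y), 10 mm thick.
- cap1 (a point): centre of the upper face of the cap in the near row, right; may be a blank or the catch. Axes as the box's, z up.
- cap2 (a point): centre of the upper face of the cap in the near row, middle; may be a blank or the catch. Axes as the box's, z up.
- cap3 (a point): centre of the upper face of the cap in the near row, left (nearest the lid); may be a blank or the catch. Axes as the box's, z up.
- cap4 (a point): centre of the upper face of the cap in the far row, right; may be a blank or the catch. Axes as the box's, z up.
- cap5 (a point): centre of the upper face of the cap in the far row, middle; may be a blank or the catch. Axes as the box's, z up.
- cap6 (a point): centre of the upper face of the cap in the far row, left (nearest the lid); may be a blank or the catch. Axes as the box's, z up.
- dose_cup: white plastic medicine cup, 38 mm wide, 36 mm high, standing on the box's bare rear strip; origin at the centre of its underside. To be left alone.
- pill_bottle: amber tablet bottle, 38 mm wide, 62 mm high, standing on the box's bare rear strip; origin at the centre of its underside. To be left alone.
- mug: white mug, 80 mm wide, 90 mm high, on the trolley left of the box; origin at the centre of its underside. To be left alone.
- carton: upright drink carton, 60 x 60 x 150 mm, on the trolley left of the box; origin at the centre of its underside. To be left alone.
- beaker: blue plastic beaker, 72 mm wide, 110 mm high, on the trolley right of the box; origin at the centre of its underside. To be left alone.
- bowl: white bowl, 140 mm wide, 50 mm high, on the trolley right of the box; origin at the centre of its underside. To be left alone.
- spoon: spoon with a wooden handle lying on the trolley in front of the box, to the left; origin near its middle, on its underside. To be left alone.

How it is judged (in metres and radians):
On the way:
1. the hidden catch cap is pressed in (more than 3.5 mm) (value of joint catch above 0.0035 m), for 0.02 s.
At the end, for the whole second after the job is handed in: The lid stands open (more than 0.4 rad), the catch cap has come out again (within 1.5 mm), and every bystander is upright and within 20 mm of where it began (value of joint lid above 0.4 rad and value of joint catch below 0.0015 m and distance of each of dose_cup, pill_bottle, mug, carton, beaker, bowl, spoon from where it was at the start of the episode below 0.02 m and angle between each of dose_cup, pill_bottle, mug, carton, beaker, bowl's own z axis and vertical below 0.3 rad); the robot touches nothing.
It fails at once if a bystander is lifted, carried, or moved more than 20 mm (distance of any of dose_cup, pill_bottle, mug, carton, beaker, bowl, spoon from where it was at the start of the episode above 0.02 m).
It also fails if it takes over 58 s, if anything falls off the work surface, if the arm or the gripper's body presses on something with over 40 N, if the wrist force passes 120 N, or if a joint passes its speed limit or range.

## Working session

There is one attempt and no reset: what is moved stays moved. The work goes in short steps, Python scripts to look and compute and a tool call to move; the robot and the scene stay as the last step left them, time stands still between calls to the robot, and variables do not carry over. Pictures are saved under pics/ and viewed, about 8 in all and at most 12, crops included, and the job is handed in when it is done.

Besides the shell and the picture viewer there is one more tool, called after "Request:" by a JSON object that holds its "api" and its "payload". jog_arm: Moves the arm, as the interface text tells. Its arguments: {"type":"object","properties":{"motion":{"type":"array"}},"required":["motion"]}

```bash
mkdir -p pics; cat > h.py <<'E'
import numpy as np, cv2
from plant import ctrl, cams, order
def snap(n,f=None):
    s=cams.snapshot(n)
    if f: cv2.imwrite('pics/'+f,cv2.cvtColor(s['img'],cv2.COLOR_RGB2BGR))
    return s
def ray(s,uv,z):
    T=np.array(s['cam_to_world']); d=T[:3,:3]@np.linalg.solve(s['K'],[uv[0],uv[1],1.]); o=T[:3,3]
    return o+d*(z-o[2])/d[2]
E
python3 - <<'E'
from h import *
o=ctrl.get_obs(); print({k:np.round(o[k],3) for k in ('clock','tool_pos','orientation','force','opening')})
for n in('top','scene'):
    s=snap(n,n+'.png'); print(n,np.round(s['K'],1).tolist(),np.round(s['cam_to_world'],3).tolist())
    np.save(n+'.npy',s,allow_pickle=True)
E
```

```text
{'clock': np.float64(0.0), 'tool_pos': array([ 0.302, -0.603,  0.237]), 'orientation': array([ 1.79902e+02, -1.00000e-02, -1.53430e+02]), 'force': array([ 0.352, -0.783,  0.145]), 'opening': np.float64(0.088)}
top [[349.1, 0.0, 254.8], [0.0, 349.1, 189.2], [0.0, 0.0, 1.0]] [[-0.003, -0.992, 0.122, 0.395], [-1.0, 0.002, -0.013, 0.02], [0.012, -0.122, -0.992, 1.07], [0.0, 0.0, 0.0, 1.0]]
scene [[411.1, 0.0, 250.5], [0.0, 411.1, 193.8], [0.0, 0.0, 1.0]] [[-0.007, 0.583, -0.812, 1.632], [1.0, -0.005, -0.012, 0.046], [-0.011, -0.812, -0.583, 0.884], [0.0, 0.0, 0.0, 1.0]]
```

View pics/top.png

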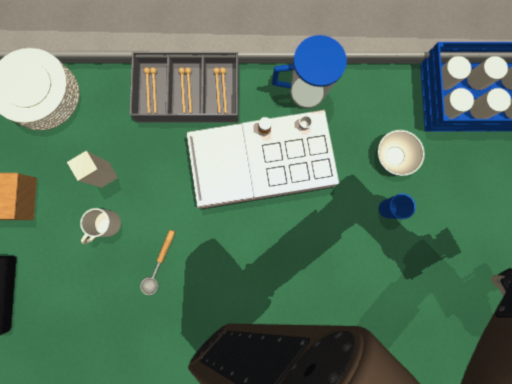

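View pics/scene.png

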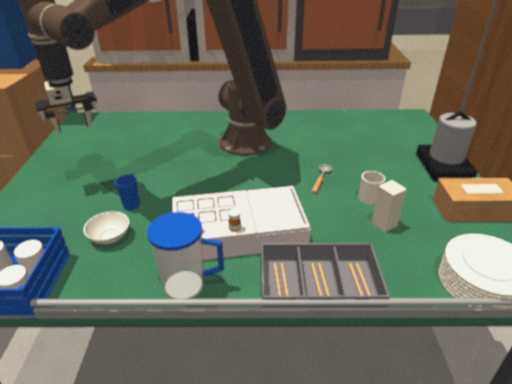

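Top view: the caps are in two rows. The far row is at about (272,152), (295,149), (318,145) and the near row at (277,176), (299,172), (321,169). The bottle is at (264,125) and the cup at (304,122), both just behind the far row. Next I'll measure the caps.

```bash
python3 - <<'E'
from h import *
s=np.load('top.npy',allow_pickle=True).item()
g=cv2.cvtColor(s['img'],cv2.COLOR_RGB2GRAY)
x0,y0,k=180,100,4
c=cv2.resize(g[y0:215,x0:345],None,fx=k,fy=k,interpolation=cv2.INTER_CUBIC)
th=cv2.adaptiveThreshold(c,255,cv2.ADAPTIVE_THRESH_MEAN_C,cv2.THRESH_BINARY,41,8)
cs,_=cv2.findContours(th,cv2.RETR_LIST,cv2.CHAIN_APPROX_NONE)
P=[]
for q in cs:
    (u,v),(w,h),a=cv2.minAreaRect(q)
    if 55<w<110 and 55<h<110 and cv2.contourArea(q)>.75*w*h:
        p=ray(s,((u+.5)/k-.5+x0,(v+.5)/k-.5+y0),.085); P.append(p); print(np.round((u/k+x0,v/k+y0,w/k,h/k,a),1),np.round(p,4))
for n,uv in dict(bottle_top=(264,123,.147),cup_top=(304.5,120,.121),tl=(188,139,.085),tr=(326,113,.085),br=(337,185,.085),bl=(197,206,.085)).items(): print(n,np.round(ray(s,uv[:2],uv[2]),4))
E
```

```text
[276.6 176.2  16.   16.   80.1] [ 0.5551 -0.0534  0.085 ]
[276.6 176.1  20.6  20.7  80.9] [ 0.5553 -0.0534  0.085 ]
[299.2 172.6  15.9  16.1  80.5] [ 0.5655 -0.1184  0.085 ]
[299.3 172.3  20.8  20.4  79.7] [ 0.5663 -0.1188  0.085 ]
[321.8 168.9  15.8  15.8  80.2] [ 0.5761 -0.1836  0.085 ]
[322.  168.7  20.6  20.4  80.1] [ 0.5766 -0.1842  0.085 ]
[272.4 152.6  15.7  15.8  80.5] [ 0.6238 -0.0421  0.085 ]
[272.4 152.3  20.4  20.5  80.5] [ 0.6248 -0.0421  0.085 ]
[294.8 148.9  15.6  15.8  80.1] [ 0.6348 -0.107   0.085 ]
[295.  148.7  20.3  20.3  80.5] [ 0.6355 -0.1077  0.085 ]
[317.2 145.5  15.8  15.7  79. ] [ 0.6449 -0.1722  0.085 ]
[317.4 145.1  20.4  20.4  80.5] [ 0.6459 -0.1727  0.085 ]
bottle_top [ 0.691  -0.0171  0.147 ]
cup_top [ 0.7081 -0.1322  0.121 ]
tl [0.663  0.2004 0.085 ]
tr [ 0.7412 -0.2016  0.085 ]
br [ 0.5282 -0.227   0.085 ]
bl [0.4691 0.1712 0.085 ]
```

Request:
{"api": "jog_arm", "payload": {"motion": [{"offset":[-36,21,0],"roll":0.03,"hand":0},{"offset":[-72,42,0],"roll":0.06,"hand":0},{"offset":[-108,63,0],"roll":0.09,"hand":0},{"offset":[-144,84,0],"roll":0.12,"hand":0},{"offset":[-180,105,0],"roll":0.15,"hand":0},{"offset":[-216,126,0],"roll":0.18,"hand":0},{"offset":[-252,147,10],"roll":0.21,"hand":0},{"offset":[-288,168,20],"roll":0.24,"hand":0},{"offset":[-324,189,30],"roll":0.27,"hand":0},{"offset":[-360,210,40],"roll":0.302,"hand":0},{"offset":[-396,231,50],"roll":0.302,"hand":0},{"offset":[-420,245,60],"roll":0.302,"hand":0},{"offset":[-432,252,60],"roll":0.302,"hand":0},{"offset":[-432,252,60],"roll":0.302,"hand":0},{"offset":[-432,252,60],"roll":0.302,"hand":0},{"offset":[-432,252,60],"roll":0.302,"hand":0}]}}

```text
clock: 1.43
tool_pos: [0.5752, -0.1855, 0.1776]
orientation: [180.0, -0.0, -170.7]
force: [0.4, -0.6, 0.3]
opening: 0.0004
```

```bash
python3 - <<'E'
from h import *
o=ctrl.get_obs(); print({k:np.round(o[k],4).tolist() for k in ('clock','tool_pos','orientation','force','opening','joint_pos')})
s=snap('wrist','w1.png'); print(np.round(s['K'],1).tolist(),np.round(s['T_tool_cam'],3).tolist())
s=np.load('top.npy',allow_pickle=True).item()
print('pitcher base',ray(s,(308,92),0.1))
E
```

```text
{'clock': 1.4333, 'tool_pos': [0.5752, -0.1855, 0.1776], 'orientation': [179.9984, -0.0216, -170.7383], 'force': [0.3948, -0.5934, 0.2974], 'opening': 0.0004, 'joint_pos': [0.6309, 16.5352, -13.337, 0.0019, -60.1494, -81.3701]}
[[270.5, 0.0, 255.9], [0.0, 270.5, 192.5], [0.0, 0.0, 1.0]] [[0.001, -0.961, -0.276, 0.075], [1.0, 0.001, -0.001, 0.0], [0.001, -0.276, 0.961, -0.147], [0.0, 0.0, 0.0, 1.0]]
pitcher base [ 0.79904686 -0.14753813  0.1       ]
```

View pics/w1.png

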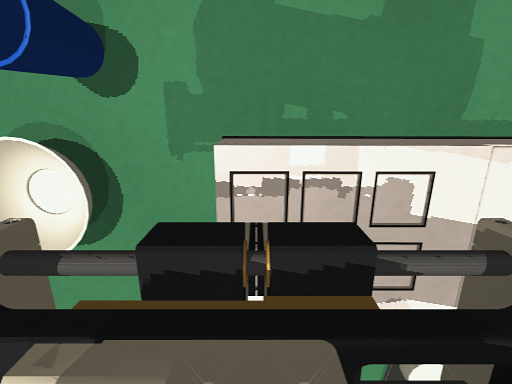

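Wrist view: cap1 is at about (260,198), centred under the closed fingers. Cap2 is at (331,198) and cap3 at (403,199). I'll cross-check them against the top view.

```bash
python3 - <<'E'
from h import *
from scipy.spatial.transform import Rotation as R
o=ctrl.get_obs(); s=snap('wrist')
W=np.eye(4); W[:3,:3]=R.from_euler('xyz',o['orientation'],degrees=True).as_matrix(); W[:3,3]=o['tool_pos']
s['cam_to_world']=W@s['T_tool_cam']
g=cv2.cvtColor(s['img'],cv2.COLOR_RGB2GRAY); m=(g<60).astype(np.uint8)*255
cs,h=cv2.findContours(m,cv2.RETR_CCOMP,cv2.CHAIN_APPROX_NONE)
for q in cs:
    x,y,w,hh=cv2.boundingRect(q)
    if 45<w<75 and 45<hh<75:
        c=np.array(cv2.minAreaRect(q)[0]); p=ray(s,c,.085)
        print((x,y,w,hh),np.round(p,4), np.round(W[:3,:3].T@(p-o['tool_pos']),4))
E
```

```text
(370, 172, 66, 55) [ 0.5535 -0.0514  0.085 ] [-0.0003  0.1363  0.0928]
(371, 173, 63, 53) [ 0.5536 -0.0518  0.085 ] [-0.0003  0.1358  0.0928]
(302, 173, 60, 50) [ 0.5627 -0.1167  0.085 ] [0.0011 0.0703 0.0928]
```

Request:
{"api": "jog_arm", "payload": {"motion": [{"offset":[-1,2,30],"roll":0,"hand":0},{"offset":[-1,2,60],"roll":0,"hand":0},{"offset":[-1,2,76],"roll":0,"hand":0},{"offset":[-1,2,80],"roll":0,"hand":0},{"offset":[-1,2,80],"roll":0,"hand":0},{"offset":[-1,2,80],"roll":0,"hand":0},{"offset":[-1,2,80],"roll":0,"hand":0}]}}

```text
clock: 2.12
tool_pos: [0.5772, -0.1835, 0.0991]
orientation: [-180.0, 0.1, -170.7]
force: [1.2, 0.3, 0.3]
opening: -0.0
```

Request:
{"api": "jog_arm", "payload": {"motion": [{"offset":[0,0,1],"roll":0,"hand":0},{"offset":[0,0,2],"roll":0,"hand":0},{"offset":[0,0,3],"roll":0,"hand":0},{"offset":[0,0,3],"roll":0,"hand":0},{"offset":[0,0,3],"roll":0,"hand":0}]}}

```text
clock: 2.53
tool_pos: [0.5765, -0.1829, 0.0949]
orientation: [-180.0, 0.0, -170.7]
force: [-0.3, 0.2, 1.5]
opening: 0.0003
```

Request:
{"api": "jog_arm", "payload": {"motion": [{"offset":[0,0,1],"roll":0,"hand":0},{"offset":[0,0,2],"roll":0,"hand":0},{"offset":[0,0,2],"roll":0,"hand":0},{"offset":[0,0,2],"roll":0,"hand":0}]}}

```text
clock: 2.87
tool_pos: [0.5765, -0.1829, 0.0947]
orientation: [-180.0, 0.1, -170.7]
force: [-5.3, 3.8, 17.1]
opening: 0.0004
```

Cap1 is blocked at cap-face height with 17 N, so it's a blank. On to cap2.

Request:
{"api": "jog_arm", "payload": {"motion": [{"offset":[0,0,-10],"roll":0,"hand":0},{"offset":[0,33,-12],"roll":0,"hand":0},{"offset":[0,60,-12],"roll":0,"hand":0},{"offset":[0,66,-10],"roll":0,"hand":0},{"offset":[0,66,-8],"roll":0,"hand":0},{"offset":[0,66,-4],"roll":0,"hand":0},{"offset":[0,66,-2],"roll":0,"hand":0},{"offset":[0,66,-1],"roll":0,"hand":0},{"offset":[0,66,0],"roll":0,"hand":0},{"offset":[0,66,0],"roll":0,"hand":0},{"offset":[0,66,0],"roll":0,"hand":0},{"offset":[0,66,0],"roll":0,"hand":0}]}}

```text
clock: 3.87
tool_pos: [0.5657, -0.1182, 0.0926]
orientation: [-180.0, 0.0, -170.8]
force: [-0.2, -0.4, 2.9]
opening: 0.0006
```

Cap2 gives: it's 2 mm in at 2.9 N. The body ends about 40 mm short of the lid edge, so I'll press it fully here.

Request:
{"api": "jog_arm", "payload": {"motion": [{"offset":[0,0,1],"roll":0,"hand":0},{"offset":[0,0,2],"roll":0,"hand":0},{"offset":[0,0,3],"roll":0,"hand":0},{"offset":[0,0,4],"roll":0,"hand":0},{"offset":[0,0,4.5],"roll":0,"hand":0},{"offset":[0,0,4.5],"roll":0,"hand":0},{"offset":[0,0,4.5],"roll":0,"hand":0},{"offset":[0,0,4.5],"roll":0,"hand":0}]}}

```text
clock: 4.53
tool_pos: [0.5657, -0.1182, 0.0888]
orientation: [-180.0, 0.0, -170.7]
force: [-1.4, -1.5, 9.5]
opening: 0.0005
```

```bash
python3 - <<'E'
from h import *
snap('scene','s2.png')
E
```

```text
(no output)
```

View pics/s2.png

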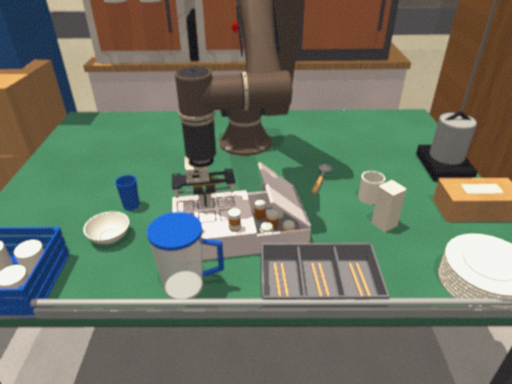

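The lid is up at (285,195) and the bottle is still standing at (234,218). Now I'll draw the hand straight up, then back toward the robot.

Request:
{"api": "jog_arm", "payload": {"motion": [{"offset":[0,0,-5],"roll":0,"hand":0},{"offset":[0,0,-20],"roll":0,"hand":0},{"offset":[0,0,-50],"roll":0,"hand":0},{"offset":[0,0,-80],"roll":0,"hand":0},{"offset":[0,0,-110],"roll":0,"hand":0},{"offset":[20,-20,-130],"roll":0,"hand":0},{"offset":[40,-50,-140],"roll":0,"hand":0},{"offset":[60,-80,-140],"roll":0,"hand":0},{"offset":[80,-110,-140],"roll":0,"hand":0},{"offset":[100,-140,-140],"roll":0,"hand":0},{"offset":[110,-160,-140],"roll":0,"hand":0},{"offset":[110,-160,-140],"roll":0,"hand":0},{"offset":[110,-160,-140],"roll":0,"hand":0},{"offset":[110,-160,-140],"roll":0,"hand":0},{"offset":[110,-160,-140],"roll":0,"hand":0},{"offset":[110,-160,-140],"roll":0,"hand":0}]}}

```text
clock: 5.92
tool_pos: [0.4832, -0.2925, 0.228]
orientation: [180.0, -0.0, -170.7]
force: [0.2, 0.6, -0.5]
opening: 0.0005
```

```bash
python3 - <<'E'
from h import *
o=ctrl.get_obs(); print(np.round(o['force'],2),np.abs(o['qvel']).max())
a=snap('scene')['img'];b=snap('top')['img']
cv2.imwrite('pics/end.png',cv2.cvtColor(np.vstack([a[100:300],b[:260]]),cv2.COLOR_RGB2BGR))
E
```

```text
[ 0.24  0.63 -0.45] 0.13929797988226406
```

View pics/end.png

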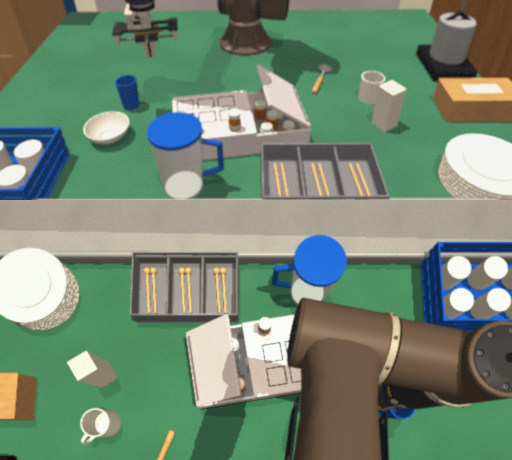

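The lid is up, the hand is clear and the bystanders in view haven't moved. Handing in.

```bash
python3 -c "
from plant import order; print(order.close_job())"
```

```text
the job is handed in; nothing more can be done
None
```

The medicine box is open, and I handed the job in at about 6 s on the robot's clock; no verdict was reported.

- **Finding the catch:** I located the six caps in the top view. Their spacing matched the given 66 × 70 mm, and the wrist view agreed to within about 2–4 mm. Cap1 was rigid, stopping at cap-face height with 17 N. Cap2 gave 2 mm at 2.9 N, so it is the hidden catch, and caps 3–6 were never touched.
- **Opening it:** I pressed cap2 until the fingertips were about 5.7 mm below its face, at 9.5 N, and the lid sprang up. I then drew the hand straight up and back, toward the robot and to the right.
- **Last checks:** After the hand withdrew, the lid stood open and the wrist force was back to about zero. The bottle, mug, carton, beaker, bowl and spoon looked unmoved by eye; I did not measure their positions.
- **Not confirmed:** The dose cup was hidden, by the pitcher in one view and by the arm in the other. Its place rests on the hand staying on the near row, well away from it. I also did not measure that the cap came back out; I assume its spring returned it once the hand was clear.

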